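Unlock the sheath, draw the carving fork and hold it level

ROBOT

A 6-joint arm with a two-finger parallel gripper is mounted at the origin on the work surface. World frame = base frame: x ahead of the robot, y to its left, z up, the work surface at z = 0. Lengths are in m, angles in degrees, forces in N, time in s.
With the tool pointing down it reaches from about 0.3 to 0.75 m from the base axis. Payload 8.5 kg.
Tool frame: the origin (TCP) lies at the very end of the fingers, on their centre line; the grasp point (between the pads) lies 19 mm behind it; z points along the fingers, y is the direction in which the jaws open and shut (so a half turn about z gives the same grasp; the last joint's range is limited). The gripper opens to 85 mm and grips with 20 to 120 N. Pads are 22 mm wide; open, the fingers measure 114 mm over their backs; the gripper's body (76 mm by 85 mm) begins 54 mm behind the grasp point. The pads swing forward as they close: fully open they stand 13 mm farther back than shut.
Start: joints at [64.842, 21.807, 74.336, -0, 83.858, -12.336], TCP at [0.122, 0.536, 0.231] pointing down, gripper open.
Joint ranges: [-178.18, 178.18], [-50.72, 133.34], [12.68, 142.11], [-81.47, 261.47], [9.98, 163.14], [-165.26, 165.26]. Speed limits (degrees/s): [136.94, 136.94, 180, 180, 180, 180].

INTERFACE

Orientations are given as a 3x3 rotation matrix whose columns are the frame's x, y, z axes.
In Python, from rig import status, vision, env gives the robot as it stands.
- The arm moves only by the tool send_rows, never from a script. Its argument "targets" is a list of rows, each a list of 7 numbers: the shift along the tool's x, y, z in units of 50 mm (1.0 is 50 mm), then the turn, a rotation vector about the tool's x, y, z in units of 8 degrees (1.0 is 8 degrees), then the finger opening in mm, from 0 to 85.4. A call has 1 to 5 rows; each row is the pose to reach, as a shift and turn from the pose commanded when the call began, along the tool's axes at that moment; what a row does not reach only later rows make up. A row lasts 1/8 s, in which the tool goes at most 62.5 mm and 10.7 degrees, less where a joint would pass 70% of its speed; a pose out of reach is approached as far as the arm can. A call with a gripper value outside its range is refused whole. The fingers move at their own pace and stop on an object; "grip_force" is the grip in N (left out, the last holds). Time passes only in rows, so rows that repeat a pose let the fingers close. It gives the time, the measured TCP pose, the force and the opening at its end, in the units of the state.
- status.observe(): the state, without advancing time (a new reading comes with each control period).
- vision.get_image(name): name is "side" or "top"; returns (picture, depth): 384x512x3 uint8, red, green, blue; 384x512 float32, m along the optical axis (not along the pixel's ray), 0 where there is no reading.
- vision.camera_model(name): a dict with "camera_matrix" (3x3 intrinsics, pixels), "dist" ([k1, k2, p1, p2, k3] as OpenCV has them; the pictures are not rectified), "view" (4x4, takes a point from world to camera coordinates). Camera axes: x right, y down, z forward; pixel columns grow to the right and rows downward; lengths in m; the calibration is good to about 2 mm. A picture is of the moment at which its call begins. camera_model takes no time and is no camera call.
- env.close_job(): hands the job in, once; it reports no verdict.
Trained networks look in the newest picture that a camera, given by its name, has taken for a name from the list of things; names that differ only in an ending like _2 or _b are one class to them, and where a whole thing is asked for, a point or a joint stands for the part that bears it (a point fixed in the world has none). Each returns a list of dicts, best first, with "p" (0 to 1); they miss things now and then, are a little off and sometimes report something else, mostly with a low value. They report only what shows in the picture. A call takes as long as a camera call. They do not tell look-alikes from the thing itself.
- vision.masks_of(camera, label): "pixels" (384x512 bool, what is visible of it) and "extent" ([left, top, right, bottom] in pixels, round what is visible of it).
The state is a dict: "time_s": time; "q": joint angles; "qvel": joint speeds; "joint_efforts": joint torques, N m; "position": TCP position; "tool_rot": TCP orientation; "ft_force": force on the tool from outside, world axes, zero at the start; "wrist_torque": the same for the moment, N m; "grip_width": finger opening in m.
Only numpy, scipy, OpenCV 4.12 (cv2) and the standard library are available. Lean on these libraries where they do the work, as an engineer would, in place of code of your own. Each camera call takes 0.05 s, during which the arm holds its last target.

TASK

The carving fork is locked in its slanting sheath: throw the sheath's lever into the middle notch (the one between the two studs, lever upright) and leave it there, then draw the fork out by its wooden handle. Turn the fork level and finish still holding it so by the handle, well clear above the sheath, with the handle at least 10 cm higher than it sat at the start; do not disturb the other things on the ledge.

Things in the scene. Friction and masses are not known exactly. Their poses are not given: they have to be found in the camera images.
- keeper: The locking sheath, fixed to the ledge: a dark steel base plate 150 x 190 x 12 mm carrying a slanting steel sheath tube (outside 36 x 17 mm) and, on its +y side, a lever. Origin on the ledge under the sheath mouth; z up; the sheath rises along its +x, away from the robot; +y is toward the lever. The base reaches from x -105 to +45 mm, y -55 to +135 mm.
- sheath_mouth (a point): Centre of the sheath's mouth, 110 mm above the ledge. Its x axis points out along the sheath, 40 degrees above level: draw the fork along it. Its y axis is level (the lever's turning axis), its z is square to both, upward. The bore is about 26 x 7 mm and 80 mm deep; the fork's prongs reach 67 mm into it.
- lever (a joint): Lever angle about the level y axis, rad: 0 upright, in the middle notch (between the two studs); negative leans to the keeper's -x (toward the robot). Notches at -0.5, 0, 0.5; ends at +-0.65. It starts at -0.6 to -0.4, where its forked catch locks the fork's guard; within 0.1 of 0 counts as in the notch and the catch is clear. Held by friction, 2 N at the knob; no spring, no click.
- lever_knob (a point): Centre of the lever's round wooden knob, a ball of 28 mm diameter on a 10 mm rod; 125 mm from the pivot, so 205 mm above the ledge when upright. Its z runs along the lever.
- lever_pivot (a point): Point on the lever's turning axis beneath the knob, 80 mm above the ledge. With angle a the knob's centre is at pivot + 125 mm x (sin a along the keeper's x, cos a up). A notched steel quadrant plate beside the lever reaches 80 mm from this axis.
- fork: The carving fork, loose, about 0.16 kg: rosewood handle, round steel guard 40 mm across and 6 mm thick, two steel prongs. Origin at the centre of the guard's prong-side face, which rests on the sheath mouth at the start. Its axes are not along the fork: use fork_grip for direction.
- fork_grip (a point): Centre of the fork's wooden handle, 20 mm wide (its y) x 24 mm deep (its z) x 95 mm long (its x), 157 mm above the ledge at the start. Its x axis runs along the fork from the prongs to the handle's end (at the start 40 degrees above level); y is level, across the handle. The guard's far face is 73.5 mm toward -x of this point, the end of the wood 47.5 mm.
- fork_tip (a point): Between the points of the two prongs, 140.5 mm from fork_grip along the fork's -x. It stands 67 mm inside the sheath at the start.
- grinder: Bystander: empty glass pepper grinder with a steel head, standing, 54 mm across, 138 mm high. Origin under its middle.
- lighter: Bystander: flip-top metal lighter lying flat, 38 x 56 x 13 mm. Origin under its middle.
- spoon: Bystander: short rosewood spoon lying along its x, 200 mm. Origin on the ledge near its middle.
- tub_lid (a joint): Bystander: hinged lid of the blue plastic tub (160 x 220 mm, 90 mm high, plus lid and knob, fixed at the left, +y, of the ledge); 0 is shut, rad.
- tub: The blue plastic tub itself; origin under its middle.
Things that resemble listed ones, but are neither listed nor needed, are in the scene too. Leave any green or turquoise look-alike of the fork alone. Of the things shaped like the keeper, the steel one is meant.

How it is judged:
By the outcome, as a careful person would: the job done as asked, in the order asked, and still so for the second after the job is handed in, while the arm keeps its last pose, push and grip.
It also fails if it takes over 48 s, if anything falls off the work surface, if the arm or the gripper's body presses on something with over 40 N, if the wrist force passes 120 N, or if a joint passes its speed limit or range.

## Working session

There is one attempt and no reset: what is moved stays moved. The work goes in short steps, Python scripts to look and compute and a tool call to move; the robot and the scene stay as the last step left them, time stands still between calls to the robot, and variables do not carry over. Pictures are saved under pics/ and viewed, and the job is handed in when it is done.

Besides the shell and the picture viewer there is one more tool, called after "Call:" as a command line: name --pt "numbers of a row" for each row, then --argument value for the rest. send_rows: Moves the arm, as the interface text tells. Its arguments: {"type":"object","properties":{"targets":{"type":"array","items":{"type":"array","items":{"type":"number"}}},"grip_force":{"type":"number"}},"required":["targets"]}

```bash
ls; mkdir -p pics
cat > h.py <<'E'
import numpy as np, cv2, pickle
from rig import status, vision, env
def grab(n,tag):
    im,d=vision.get_image(n); np.savez(f'{n}_{tag}.npz',im=im,d=d)
    cv2.imwrite(f'pics/{n}_{tag}.png',im[:,:,::-1]); return im,d
def load(n,tag):
    z=np.load(f'{n}_{tag}.npz'); return z['im'],z['d']
def cloud(n,d):
    c=vision.camera_model(n); K=np.array(c['camera_matrix']);D=np.array(c['dist']);V=np.array(c['view'])
    v,u=np.mgrid[0:384,0:512]
    p=cv2.undistortPoints(np.stack([u,v],-1).reshape(-1,1,2).astype(float),K,D).reshape(384,512,2)
    P=np.dstack([p*d[...,None],d]); P[d==0]=np.nan
    return (P-V[:3,3])@V[:3,:3]
def proj(n,X):
    c=vision.camera_model(n); V=np.array(c['view'])
    r,_=cv2.Rodrigues(V[:3,:3]); return cv2.projectPoints(np.atleast_2d(X).astype(float),r,V[:3,3],np.array(c['camera_matrix']),np.array(c['dist']))[0].reshape(-1,2)
E
python3 - <<'E'
from h import *
print(status.observe())
for n in('side','top'):
    im,d=grab(n,'0'); c=vision.camera_model(n); V=np.array(c['view']); print(n,np.round(-V[:3,:3].T@V[:3,3],3),np.round(V[:3,:3],2).tolist())
    for l in('keeper','lever','fork','grinder','lighter','spoon','tub'):
        for m in vision.masks_of(n,l): print(n,l,round(m['p'],2),m['extent'],m['pixels'].sum())
E
```

```text
pics
{'time_s': 0.0, 'q': array([ 6.48399393e+01,  2.18406958e+01,  7.43829638e+01, -3.68680058e-04,
        8.38582789e+01, -1.23342493e+01]), 'qvel': array([-0.02598142, -0.00620522, -0.03087653,  0.00838484,  0.01384461,
       -0.00990669]), 'joint_efforts': array([-5.58244192e-04, -4.48458767e+01, -2.31281537e+01, -1.25761576e-04,
        4.66092446e-03, -4.80631138e-05]), 'position': array([0.12196007, 0.53601816, 0.23072507]), 'tool_rot': array([[-9.75049513e-01,  2.21986677e-01, -6.02212362e-04],
       [ 2.21987292e-01,  9.75048696e-01, -1.29713369e-03],
       [ 2.99239981e-04, -1.39845306e-03, -9.99998977e-01]]), 'ft_force': array([-0.91408482,  0.49354191, -1.03312102]), 'wrist_torque': array([ 0.02365242, -0.08287444,  0.00771528]), 'grip_width': 0.08529911237220024}
side [-0.138 -0.712  0.809] [[0.72, -0.7, -0.02], [-0.39, -0.38, -0.84], [0.58, 0.61, -0.54]]
side keeper 0.94 [220.7, 230.9, 306.3, 335.1] 4226
side keeper 0.59 [228.2, 183.9, 298.8, 255.4] 2552
side lever 0.85 [237.3, 233.3, 297.0, 291.2] 354
side lever 0.54 [226.5, 188.7, 276.3, 217.6] 204
side fork 0.98 
[... 398 characters left out ...]
41.1, 146.7, 215.3, 202.5] 2704
top [0.405 0.036 1.29 ] [[0.01, -1.0, 0.02], [-0.99, -0.02, -0.13], [0.13, -0.02, -0.99]]
top keeper 0.94 [296.5, 233.8, 363.1, 297.4] 2929
top keeper 0.58 [235.1, 178.1, 298.2, 230.2] 2634
top keeper 0.56 [222.1, 124.4, 237.7, 141.1] 145
top lever 0.86 [243.9, 178.9, 273.0, 228.6] 227
top lever 0.77 [314.0, 245.1, 337.4, 286.1] 167
top fork 0.9 [326.4, 151.0, 357.1, 192.1] 326
top fork 0.89 [164.4, 236.5, 216.2, 279.0] 372
top fork 0.62 [270.1, 147.9, 287.6, 189.5] 304
top grinder 0.59 [380.4, 154.4, 409.1, 176.1] 368
top lighter 0.51 [220.6, 125.2, 236.6, 144.1] 211
top spoon 0.97 [390.8, 236.4, 409.9, 291.1] 408
top tub 0.97 [78.9, 172.8, 155.5, 232.2] 4236
```

Run:
```python
import cv2
for n,(x0,y0,x1,y1) in {'side':(130,130,440,350),'top':(60,100,430,320)}.items():
    im=cv2.imread(f'pics/{n}_0.png')[y0:y1,x0:x1]
    cv2.imwrite(f'pics/{n}_0c.png',cv2.resize(im,None,fx=2.1,fy=2.1,interpolation=cv2.INTER_CUBIC))
```

```text
(no output)
```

View pics/side_0c.png

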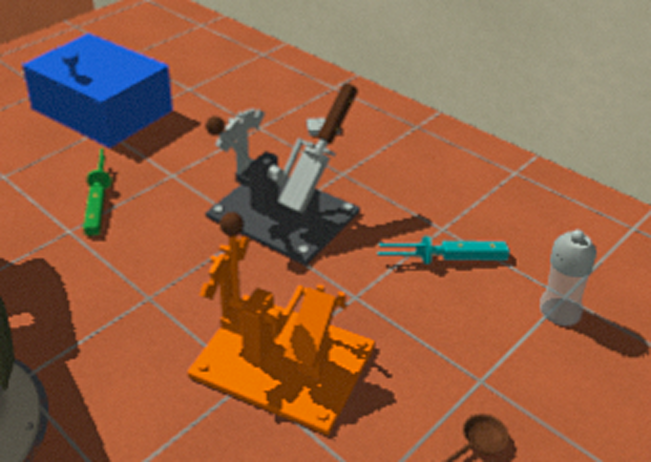

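View pics/top_0c.png

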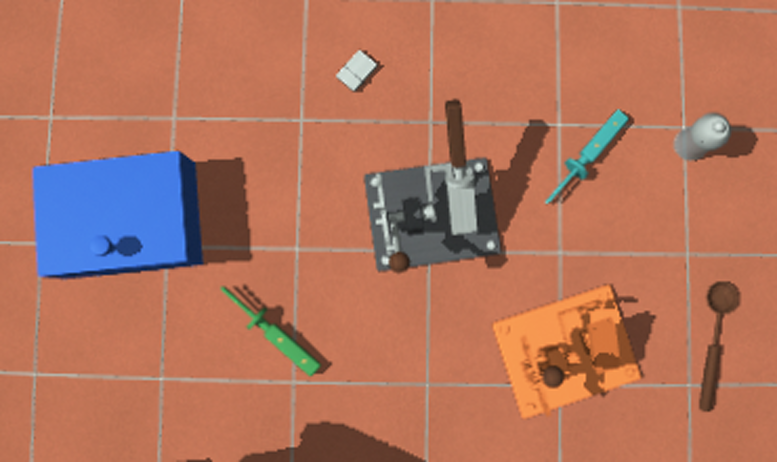

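The steel keeper with the rosewood fork is at side (263,215) and top (267,204). Possible confusions:
- an orange keeper at side (265,285) and top (330,265)
- a turquoise fork at side (342,251) and top (342,172)
- a green fork at side (176,224) and top (190,258)
- an orange lever with a brown knob at side (240,237) and top (323,279)

I choose the steel keeper. Its knob is at side (232,190) and top (250,225), and the handle is at side (292,185) and top (277,165).

Run:
```python
from h import *
for n,box in {'side':(215,160,310,265),'top':(225,140,310,240)}.items():
    im,d=load(n,'0'); x0,y0,x1,y1=box
    cv2.imwrite(f'pics/{n}_0z.png',cv2.resize(im[y0:y1,x0:x1,::-1],None,fx=6,fy=6,interpolation=cv2.INTER_CUBIC)[:600])
    P=cloud(n,d)
    # handle: brown pixels
    r=im.astype(int); sub=np.zeros(d.shape,bool); sub[y0:y1,x0:x1]=1
    ok=sub&np.isfinite(P[...,2])&(P[...,2]>.10)
    f=(ok)&(r[...,0]<130)&(r[...,0]-r[...,2]>15)
    lab,L=cv2.connectedComponents(f.astype(np.uint8))
    for k in range(1,lab):
        s=L==k
        if s.sum()<15: continue
        Q=P[s]; v,u=np.where(s); c=np.median(Q,0); print(n,k,s.sum(),'px',u.mean().round(),v.mean().round(),'med',c.round(4),'min',Q.min(0).round(3),'max',Q.max(0).round(3))
        w=np.linalg.svd(Q-Q.mean(0))[2][0]; print('  dir',w.round(3))
    # base plate top
    b=sub&(abs(P[...,2]-.012)<.006)&(r.max(-1)<95)&(r[...,0]-r[...,2]<15)
    v,u=np.where(b); print(b.sum()); rect=cv2.minAreaRect(P[b][:,:2].astype(np.float32)*1000); print(rect, cv2.boxPoints(rect))
```

```text
side 1 226 px 291.0 184.0 med [ 0.642  -0.0384  0.1602] min [ 0.604 -0.049  0.123] max [ 0.685 -0.021  0.192]
  dir [-0.761 -0.129 -0.636]
side 2 15 px 252.0 189.0 med [0.5754 0.0655 0.1285] min [0.548 0.062 0.119] max [0.59  0.069 0.142]
  dir [-0.975 -0.136 -0.177]
side 3 64 px 232.0 190.0 med [0.4652 0.0335 0.1885] min [0.457 0.025 0.174] max [0.481 0.05  0.198]
  dir [-0.75   0.58  -0.317]
side 10 276 px 240.0 249.0 med [ 0.3231 -0.1566  0.1549] min [ 0.295 -0.17   0.111] max [ 0.373 -0.131  0.219]
  dir [-0.043 -0.138  0.99 ]
1069
((623.5733032226562, 1.7196197509765625), (292.4674987792969, 188.91983032226562), 8.659063339233398) [[ 464.785     73.0867 ]
 [ 493.22775 -113.67976]
 [ 782.3616   -69.64746]
 [ 753.9188   117.119  ]]
top 1 234 px 277.0 163.0 med [ 0.645  -0.0288  0.1695] min [ 0.605 -0.044  0.133] max [ 0.686 -0.015  0.197]
  dir [-0.788 -0.128 -0.602]
top 2 78 px 250.0 225.0 med [0.4679 0.0432 0.1935] min [0.457 0.032 0.185] max [0.482 0.057 0.2  ]
  dir [ 0.597  0.802 -0.025]
929
((622.1221923828125, 5.210540771484375), (286.1368408203125, 186.11122131347656), 8.509589195251465) [[ 466.8589     76.071175]
 [ 494.39868  -107.99117 ]
 [ 777.3855    -65.65009 ]
 [ 749.8457    118.412254]]
```

View pics/side_0z.png

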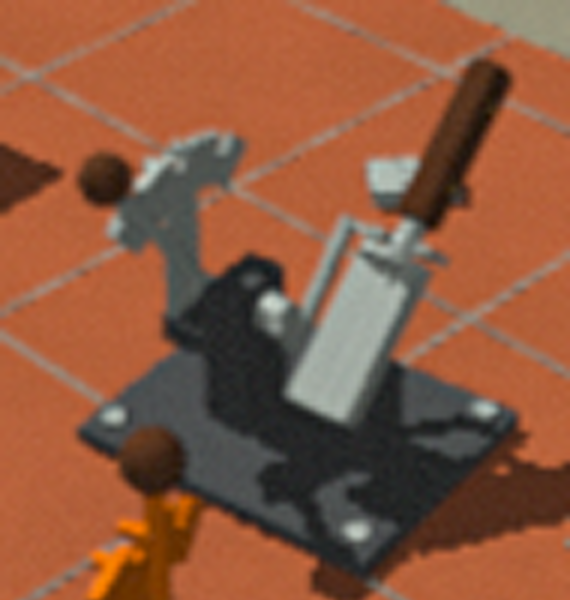

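View pics/top_0z.png

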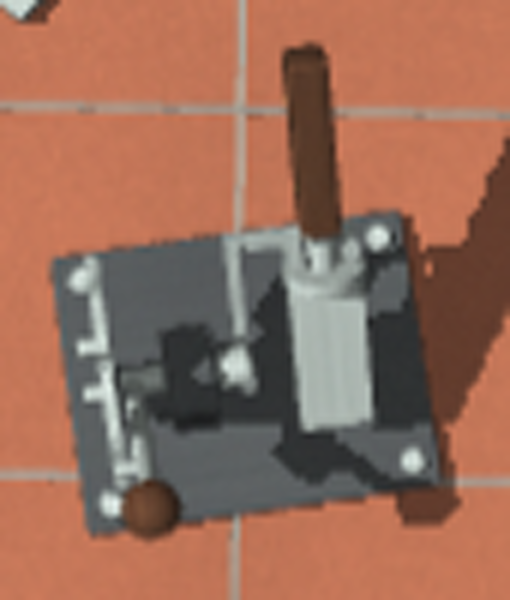

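```bash
cat > fit.py <<'E'
from h import *
from scipy.optimize import least_squares
T={'top':(np.array([225,140]),[[52,262],[405,212],[438,487],[92,535]]),'side':(np.array([215,160]),[None,[517,415],[370,572],[80,432]])}
# corner order in keeper frame: (+45,+135),(+45,-55),(-105,-55),(-105,135)
C=np.array([[.045,.135,.012],[.045,-.055,.012],[-.105,-.055,.012],[-.105,.135,.012]])
cent={}
for n,box in {'side':(215,160,310,220),'top':(225,140,310,240)}.items():
    im,d=load(n,'0');P=cloud(n,d);r=im.astype(int);x0,y0,x1,y1=box
    sub=np.zeros(d.shape,bool); sub[y0:y1,x0:x1]=1
    f=sub&(P[...,2]>.10)&(r[...,0]<130)&(r[...,0]-r[...,2]>15)
    _,L,st,ce=cv2.connectedComponentsWithStats(f.astype(np.uint8))
    o=[(st[k][4],ce[k]) for k in range(1,len(st)) if st[k][4]>50]; o.sort(key=lambda t:-t[0]); cent[n]=(o[0][1],o[1][1])
print(cent)
def pts(p):
    x,y,yaw,a,ly=p; c,s=np.cos(yaw),np.sin(yaw); R=np.array([[c,-s,0],[s,c,0],[0,0,1]]); o=np.array([x,y,0])
    d=np.array([np.cos(np.radians(40)),0,np.sin(np.radians(40))])
    h=np.array([0,0,.11])+.0735*d; piv=np.array([0,ly,.08])
    # pivot x: unknown -> px
    return R,o,h,piv
def res(p,full=False):
    R,o,h,piv=pts(p[:5]); piv=piv+[p[5],0,0]; k=piv+.125*np.array([np.sin(p[3]),0,np.cos(p[3])])
    out={}
    for n in('top','side'):
        off,cs=T[n]
        for i,q in enumerate(cs):
            if q is not None: out[n,i]=.5*(proj(n,R@C[i]+o)[0]-(np.array(q)/6+off-.5))
        out[n,'h']=proj(n,R@h+o)[0]-cent[n][0]
        out[n,'k']=proj(n,R@k+o)[0]-cent[n][1]
    if full: return out,o,R@h+o,R@k+o,R@piv+o
    return np.concatenate([*out.values()])
if __name__=='__main__':
    s=least_squares(res,[.56,0,.15,-.5,.08,-.03],loss='soft_l1'); print(s.x.round(4),np.degrees(s.x[2]))
    out,o,h,k,piv=res(s.x,True)
    for q in out.items(): print(q[0],q[1].round(2))
    print('o',o.round(4),'grip',h.round(4),'knob',k.round(4),'piv',piv.round(4))
E
python3 fit.py
```

```text
{'side': (array([290.60619469, 183.73451327]), array([232.21875, 189.75   ])), 'top': (array([276.55128205, 163.20512821]), array([249.61538462, 224.64102564]))}
[ 0.5907 -0.0406  0.1632 -0.6228  0.1023 -0.0319] 9.350671837550532
('top', 0) [ 0.05 -0.37]
('top', 1) [-0.04 -0.46]
('top', 2) [ 0.96 -0.29]
('top', 3) [0.07 0.16]
('top', 'h') [0.7  0.31]
('top', 'k') [ 0.33 -0.44]
('side', 1) [ 0.35 -0.41]
('side', 2) [-0.43 -0.57]
('side', 3) [-0.54 -0.47]
('side', 'h') [-0.63 -0.41]
('side', 'k') [-0.66  0.07]
o [ 0.5907 -0.0406  0.    ] grip [ 0.6463 -0.0315  0.1572] knob [0.4707 0.0433 0.1815] piv [0.5426 0.0551 0.08  ]
```

```bash
python3 - <<'E'
from h import *
im,d=load('top','0');P=cloud('top',d)
o=np.array([.5907,-.0406,0]);y=.1632;R=np.array([[np.cos(y),-np.sin(y),0],[np.sin(y),np.cos(y),0],[0,0,1]])
Q=(P-o)@R
for n in('top','side'):
    im,d=load(n,'0');P=cloud(n,d);Q=(P-o)@R
    m=(Q[...,2]>.1)&(Q[...,1]>.085)&(Q[...,1]<.16)&(abs(Q[...,0])<.14)
    q=Q[m]*1000; v,u=np.where(m)
    i=np.argsort(q[:,0]); print(n)
    for k in i[::2]: print(u[k],v[k],q[k].round(0),im[v[k],u[k]])
E
python3 - <<'E'
import cv2
im=cv2.imread('pics/side_0.png')[175:225,220:265]
cv2.imwrite('pics/lev.png',cv2.resize(im,None,fx=12,fy=12,interpolation=cv2.INTER_CUBIC))
E
```

```text
top
252 229 [-119.   99.  192.] [148  90  66]
250 229 [-118.  104.  191.] [109  68  50]
248 229 [-117.  109.  187.] [128  79  58]
252 228 [-116.   98.  193.] [86 54 40]
250 228 [-116.  104.  192.] [81 55 40]
248 228 [-115.  109.  196.] [92 60 43]
247 228 [-114.  112.  189.] [104  67  48]
252 227 [-114.   98.  194.] [70 47 34]
251 227 [-113.  101.  193.] [84 56 40]
249 227 [-113.  106.  198.] [98 64 46]
254 226 [-112.   92.  191.] [47 37 29]
253 226 [-112.   95.  193.] [60 41 31]
252 226 [-111.   98.  194.] [76 52 37]
250 226 [-111.  103.  198.] [98 65 46]
248 226 [-110.  108.  194.] [111  74  53]
254 225 [-109.   92.  192.] [47 35 28]
246 226 [-109.  114.  193.] [102  68  49]
251 225 [-108.  100.  197.] [91 61 44]
250 225 [-108.  102.  197.] [102  69  50]
248 225 [-107.  108.  197.] [117  78  55]
253 224 [-106.   94.  198.] [63 43 31]
252 224 [-106.   97.  200.] [81 54 39]
251 224 [-106.   99.  199.] [92 62 44]
250 224 [-105.  102.  196.] [103  69  50]
248 224 [-104.  107.  193.] [117  79  55]
254 223 [-104.   91.  192.] [46 35 29]
246 224 [-103.  113.  194.] [105  69  49]
251 223 [-
[... 9257 characters left out ...]
 107. 126.] [98 84 77]
250 182 [ -4. 112. 154.] [139 138 130]
252 187 [ -3. 105. 137.] [79 84 81]
251 185 [ -3. 109. 143.] [114 121 115]
252 188 [ -1. 107. 131.] [79 87 82]
251 183 [ -0. 111. 148.] [119 114 106]
252 186 [  0. 107. 138.] [78 84 80]
253 190 [  2. 105. 123.] [129 115 102]
253 187 [  2. 105. 134.] [83 85 81]
253 189 [  5. 107. 124.] [120  90  75]
253 185 [  5. 107. 139.] [85 94 90]
254 188 [  7. 105. 127.] [150  87  64]
252 184 [  8. 113. 139.] [137 146 140]
254 187 [  9. 106. 130.] [124  85  68]
254 186 [ 10. 107. 133.] [98 85 77]
254 185 [ 12. 108. 136.] [79 79 77]
254 183 [ 13. 109. 142.] [86 84 79]
255 186 [ 16. 108. 129.] [150  93  67]
255 185 [ 18. 109. 132.] [123  87  73]
```

View pics/lev.png

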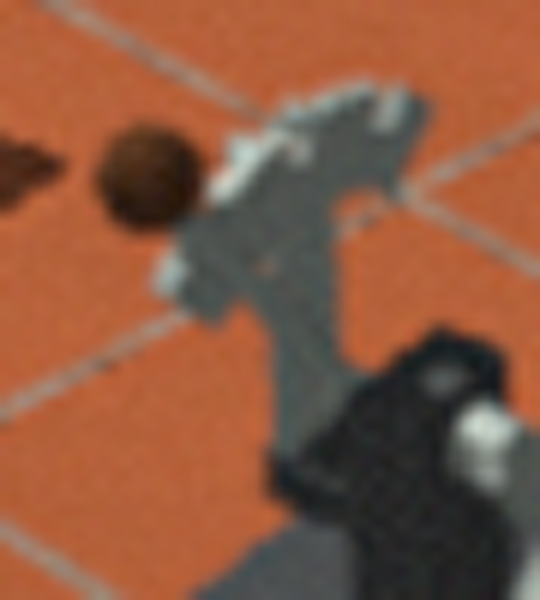

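The pictures agree with the fit: lever at about −0.60 rad, pivot near keeper x −34 mm and y 102 mm. The studs show in the top crop at (88,348) and (97,393), with the middle notch between them. Next I plan the moves to the knob.

```bash
cat > plan.py <<'E'
from h import *
from scipy.spatial.transform import Rotation as Ro
o=np.array([.5907,-.0406,0]);yaw=.1632
R=np.array([[np.cos(yaw),-np.sin(yaw),0],[np.sin(yaw),np.cos(yaw),0],[0,0,1]])
def W(p): return R@np.array(p)+o
def toolrot(pitch,flip=1):
    # jaws along keeper y; tool z tilted outward by pitch deg from straight down
    p=np.radians(pitch); z=R@np.array([np.sin(p),0,-np.cos(p)]); y=R@np.array([0,flip,0]); return np.stack([np.cross(y,z),y,z],1)
def delta(pos,rot,s=None):
    s=s or status.observe(); T=np.array(s['tool_rot']); 
    sh=T.T@(np.array(pos)-s['position'])/.05
    rv=np.degrees(Ro.from_matrix(T.T@rot).as_rotvec())/8
    return np.r_[sh,rv]
E
python3 - <<'E'
from plan import *
im,d=load('top','0');P=cloud('top',d)
for z in (.05,.1,.13): 
    m=(P[...,2]>z)&(P[...,1]>.12); print(z,np.nanmin(P[m],0).round(3),np.nanmax(P[m],0).round(3))
k=W([-.105,.102,.183]); print(k)
s=status.observe()
for f in(1,-1):
    print(delta([k[0],k[1],.26],toolrot(0,f),s).round(3))
print(delta([.2,.45,.30],toolrot(0,1),s).round(3))
E
```

```text
0.05 [0.092 0.344 0.05 ] [0.629 0.605 0.543]
0.1 [0.092 0.345 0.1  ] [0.623 0.605 0.543]
0.13 [0.092 0.399 0.132] [0.501 0.605 0.543]
[0.47052259 0.04298463 0.183     ]
[-8.985 -8.073 -0.573 -0.    -0.    -2.772]
[-8.985 -8.073 -0.573 -0.     0.    19.728]
[-1.903 -1.336 -1.373 -0.    -0.    -2.772]
```

Call:
send_rows --pt "-0.9 -0.8 -0.3 0 0 -0.6 85" --pt "-1.8 -1.6 -0.6 0 0 -1.2 85" --pt "-2.7 -2.4 -0.6 0 0 -1.8 85" --pt "-3.6 -3.2 -0.6 0 0 -2.4 80" --pt "-4.5 -4.0 -0.6 0 0 -2.77 75" --grip_force 25

```text
time_s: 1.42
position: [0.2978, 0.2897, 0.2616]
tool_rot: [[-0.986, -0.165, 0.001], [-0.165, 0.986, 0.0], [-0.001, 0.0, -1.0]]
ft_force: [1.0, 1.0, -0.3]
grip_width: 0.0749
```

```bash
cat > chk.py <<'E'
from plan import *
def show(tgts):
    s=status.observe(); print(round(s['time_s'],2),s['position'].round(4),'F',s['ft_force'].round(1),'w',round(s['grip_width'],4),'q',s['q'].round(0))
    for t in tgts: print(t[0],'->',delta(t[1],t[2],s).round(3))
E
python3 -c "
from chk import *
k=W([-.105,.102,.183]); show([('above',[k[0],k[1],.26],toolrot(0))])"
```

```text
1.43 [0.2978 0.2897 0.2616] F [ 1.   1.  -0.3] w 0.0749 q [ 28.   7.  90.   0.  83. -72.]
above -> [-2.594e+00 -5.436e+00  3.200e-02  2.000e-03  6.000e-03  1.600e-02]
```

Call:
send_rows --pt "-0.6 -1.0 0 0 0 0 60" --pt "-1.2 -2.1 0 0 0 0 60" --pt "-1.7 -3.2 0 0 0 0 60" --pt "-2.2 -4.3 0 0 0 0 60" --pt "-2.59 -5.44 0 0 0 0 60"

```text
time_s: 2.05
position: [0.4699, 0.042, 0.2614]
tool_rot: [[-0.987, -0.162, 0.0], [-0.162, 0.987, 0.0], [-0.001, 0.0, -1.0]]
ft_force: [1.5, 1.3, -0.6]
grip_width: 0.0598
```

```bash
python3 -c "
from chk import *
k=W([-.105,.102,.183]); show([('above',[k[0],k[1],.26],toolrot(0)),('at',[k[0],k[1],.166],toolrot(0))])"
```

```text
2.05 [0.4699 0.042  0.2614] F [ 1.5  1.3 -0.6] w 0.0598 q [  -9.   13.   83.    0.   85. -109.]
above -> [-0.015  0.017  0.029  0.     0.004 -0.003]
at -> [-0.015  0.017  1.909  0.     0.004 -0.003]
```

Call:
send_rows --pt "-0.01 0.02 0.8 0 0 0 60" --pt "-0.01 0.02 1.5 0 0 0 60" --pt "-0.01 0.02 1.9 0 0 0 60" --pt "-0.01 0.02 1.9 0 0 0 60"

```text
time_s: 2.55
position: [0.4688, 0.045, 0.1655]
tool_rot: [[-0.987, -0.162, -0.003], [-0.162, 0.987, 0.0], [0.003, 0.001, -1.0]]
ft_force: [0.3, -0.3, 0.7]
grip_width: 0.0601
```

```bash
python3 -c "
from chk import *
show([])
for n,(x0,y0,x1,y1) in {'side':(195,120,310,240),'top':(210,150,310,250)}.items():
    im,d=grab(n,'1'); cv2.imwrite(f'pics/{n}_1z.png',cv2.resize(im[y0:y1,x0:x1,::-1],None,fx=5,fy=5,interpolation=cv2.INTER_CUBIC))
"
```

```text
2.55 [0.4688 0.045  0.1655] F [ 0.3 -0.3  0.7] w 0.0601 q [  -9.   18.   93.   -0.   70. -108.]
```

View pics/side_1z.png

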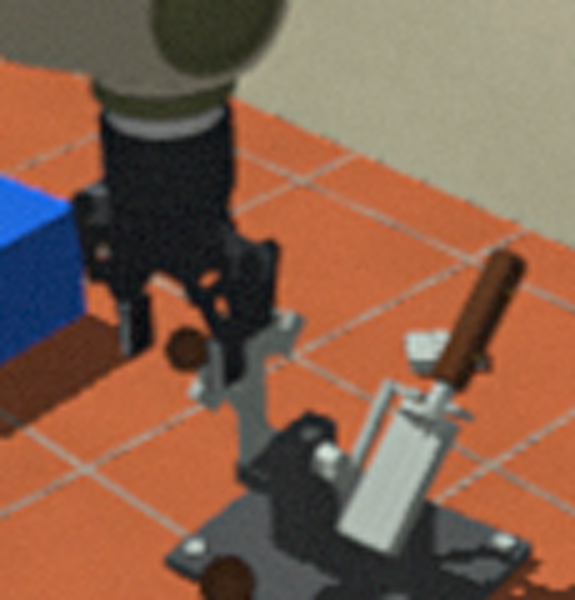

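View pics/top_1z.png

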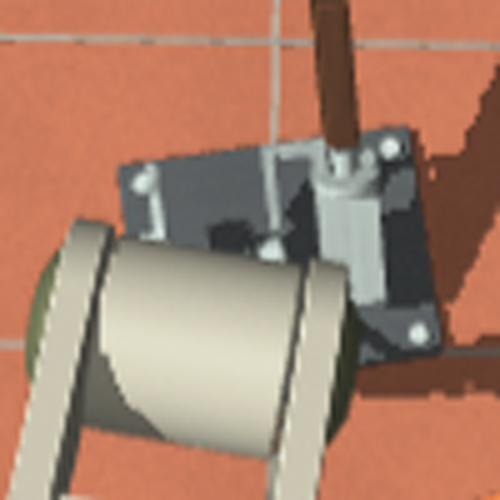

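In the side crop the knob at (187,348) stands between the two fingers, at (135,340) and (235,350). The top view is hidden by the wrist. I close on the knob.

Call:
send_rows --pt "0 0 0 0 0 0 20" --pt "0 0 0 0 0 0 20" --pt "0 0 0 0 0 0 20" --pt "0 0 0 0 0 0 20" --pt "0 0 0 0 0 0 20" --grip_force 25

```text
time_s: 3.28
position: [0.4701, 0.0431, 0.1675]
tool_rot: [[-0.987, -0.162, 0.003], [-0.162, 0.987, -0.004], [-0.002, -0.005, -1.0]]
ft_force: [-1.8, -11.1, 5.1]
grip_width: 0.0263
```

```bash
python3 -c "
from chk import *
s=status.observe(); g=s['position']-np.array(s['tool_rot'])[:,2]*.019*-1*-1; print('grasp pt keeper',R.T@(g-o))
a0=-.6
L=[]
for a in(-.5,-.4,-.3,-.2,-.1,0): 
    k=W([-.034+.125*np.sin(a),.102,.08+.125*np.cos(a)]); L.append((a,k+[0,0,-.019+.002],toolrot(0)))
show(L)"
```

```text
grasp pt keeper [-0.1054767   0.10225184  0.18649856]
3.27 [0.4701 0.0431 0.1675] F [ -1.8 -11.1   5.1] w 0.0263 q [  -9.   18.   92.   -0.   70. -108.]
-0.5 -> [-0.23  -0.004 -0.104 -0.034  0.013 -0.004]
-0.4 -> [-0.456 -0.004 -0.212 -0.034  0.013 -0.004]
-0.3 -> [-0.691 -0.004 -0.297 -0.034  0.013 -0.004]
-0.2 -> [-0.933 -0.004 -0.359 -0.034  0.013 -0.004]
-0.1 -> [-1.18  -0.004 -0.395 -0.034  0.013 -0.004]
0 -> [-1.43  -0.004 -0.407 -0.034  0.013 -0.004]
```

Call:
send_rows --pt "-0.25 0 -0.12 0 0 0 20" --pt "-0.55 0 -0.25 0 0 0 20" --pt "-0.85 0 -0.34 0 0 0 20" --pt "-1.15 0 -0.39 0 0 0 20" --pt "-1.4 0 -0.41 0 0 0 20"

```text
time_s: 3.9
position: [0.5392, 0.0541, 0.1878]
tool_rot: [[-0.987, -0.161, 0.001], [-0.161, 0.987, -0.005], [-0.0, -0.005, -1.0]]
ft_force: [-1.3, -12.6, 0.8]
grip_width: 0.0264
```

Call:
send_rows --pt "0 0 0 0 0 0 20" --pt "0 0 0 0 0 0 20"

```text
time_s: 4.15
position: [0.5397, 0.0542, 0.1878]
tool_rot: [[-0.987, -0.161, 0.003], [-0.161, 0.987, -0.004], [-0.003, -0.005, -1.0]]
ft_force: [3.0, -11.6, -0.1]
grip_width: 0.0262
```

```bash
python3 -c "
from chk import *
show([('0',W([-.034,.102,.205])+[0,0,-.017],toolrot(0))])
im,d=grab('side','2'); cv2.imwrite('pics/side_2z.png',cv2.resize(im[120:240,195:310,::-1],None,fx=5,fy=5,interpolation=cv2.INTER_CUBIC))
"
```

```text
4.15 [0.5397 0.0542 0.1878] F [  3.  -11.6  -0.1] w 0.0262 q [  -7.   23.   80.   -0.   77. -106.]
0 -> [-0.019  0.003 -0.005 -0.035  0.019 -0.008]
```

View pics/side_2z.png

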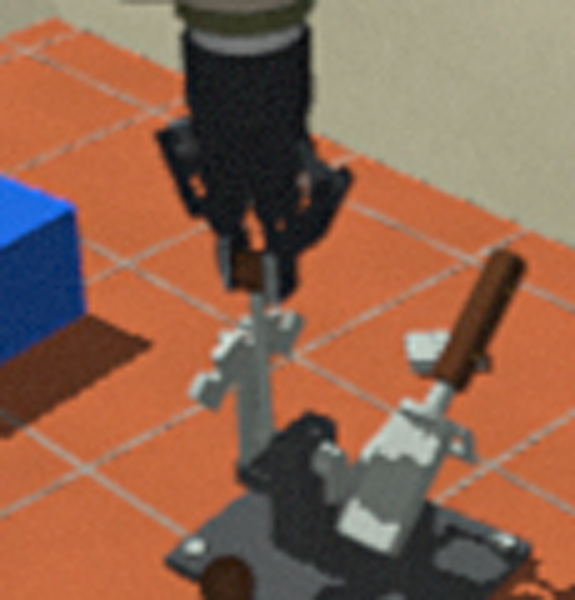

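The lever now stands upright in the side crop, with its rod running from (258,295) to (255,460) between the studs. I open the fingers and lift off.

Call:
send_rows --pt "0 0 0 0 0 0 50" --pt "0 0 0 0 0 0 50" --pt "0 0 0 0 0 0 50" --pt "0 0 -0.5 0 0 0 50" --pt "0 0 -1.2 0 0 0 50"

```text
time_s: 4.82
position: [0.5379, 0.0566, 0.2469]
tool_rot: [[-0.987, -0.163, -0.002], [-0.163, 0.987, 0.0], [0.002, 0.001, -1.0]]
ft_force: [0.2, -0.4, 0.2]
grip_width: 0.0501
```

Call:
send_rows --pt "0 0 -0.8 0 0 0 60" --pt "0 0 -1.2 0 0 0 60"

```text
time_s: 5.08
position: [0.5386, 0.0566, 0.3091]
tool_rot: [[-0.987, -0.163, 0.003], [-0.163, 0.987, -0.0], [-0.003, -0.001, -1.0]]
ft_force: [-1.0, -0.0, -0.5]
grip_width: 0.0598
```

```bash
cat >> plan.py <<'E'
D=np.array([np.cos(np.radians(40)),0,np.sin(np.radians(40))])
E
python3 -c "
from chk import *
g=W(np.array([0,0,.11])+.0735*D); rt=toolrot(40); z=rt[:,2]
print(g, rt.round(3))
show([('pre',g+z*.019-z*.10,rt),('pre over',g+z*.019-z*.10+[-.05,0,.06],rt)])
"
```

```text
[ 0.64625612 -0.03145188  0.15724489] [[-0.756 -0.162  0.634]
 [-0.124  0.987  0.104]
 [-0.643  0.    -0.766]]
5.08 [0.5386 0.0566 0.3091] F [-1.  -0.  -0.5] w 0.0598 q [  -7.   18.   67.    0.   95. -106.]
pre -> [-7.920e-01 -2.086e+00  1.799e+00 -4.000e-03 -4.979e+00  3.000e-03]
pre over -> [ 1.910e-01 -1.924e+00  5.960e-01 -4.000e-03 -4.979e+00  3.000e-03]
```

Call:
send_rows --pt "0 -0.4 0 0 -1.0 0 60" --pt "0 -0.8 0.1 0 -2.0 0 60" --pt "0.1 -1.2 0.3 0 -3.0 0 60" --pt "0.19 -1.6 0.5 0 -4.0 0 60" --pt "0.19 -1.92 0.6 0 -5.0 0 60"

```text
time_s: 5.7
position: [0.5441, -0.0405, 0.2769]
tool_rot: [[-0.753, -0.161, 0.638], [-0.124, 0.987, 0.103], [-0.646, -0.001, -0.763]]
ft_force: [1.6, 0.1, -0.7]
grip_width: 0.06
```

```bash
python3 -c "
from chk import *
g=W(np.array([0,0,.11])+.0735*D); rt=toolrot(40); z=rt[:,2]
show([('pre',g+z*.019-z*.10,rt),('at',g+z*.019,rt)])
for n,(x0,y0,x1,y1) in {'side':(195,120,310,240),'top':(210,130,310,250)}.items():
    im,d=grab(n,'3'); cv2.imwrite(f'pics/{n}_3z.png',cv2.resize(im[y0:y1,x0:x1,::-1],None,fx=5,fy=5,interpolation=cv2.INTER_CUBIC))
"
```

```text
5.7 [ 0.5441 -0.0405  0.2769] F [ 1.6  0.1 -0.7] w 0.06 q [ -28.    6.   99.   33.   46. -144.]
pre -> [-0.022 -0.15   1.529 -0.014  0.032 -0.003]
at -> [-1.300e-02 -1.460e-01  3.529e+00 -1.400e-02  3.200e-02 -3.000e-03]
```

View pics/side_3z.png

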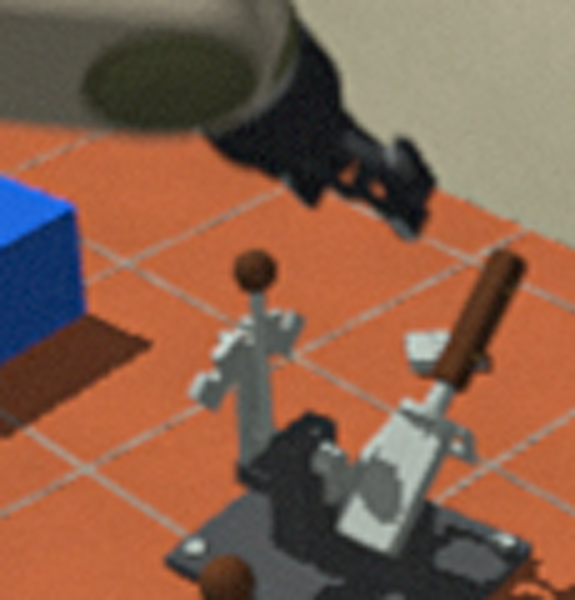

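View pics/top_3z.png

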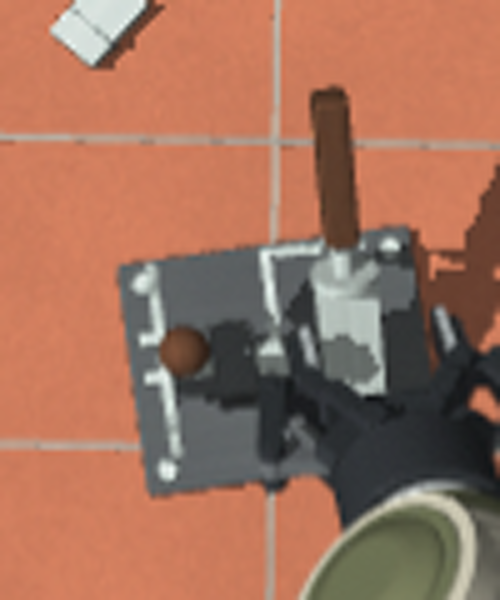

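```bash
python3 -c "
from chk import *
for n,b in (('top',(232,188,262,212)),('side',(235,165,255,182))):
    im,d=load(n,'3');P=(cloud(n,d)-o)@R;r=im.astype(int);x0,y0,x1,y1=b
    sub=np.zeros(d.shape,bool);sub[y0:y1,x0:x1]=1
    f=sub&(P[...,2]>.18)&(r[...,0]-r[...,2]>15)&(r[...,0]<150)
    v,u=np.where(f);print(n,f.sum(),u.mean(),v.mean(),np.median(P[f],0),P[f].min(0),P[f].max(0), 'exp a=0 px',proj(n,W([-.036,.102,.205])))
"
```

```text
top 74 246.25675675675674 199.82432432432432 [-0.04155377  0.10241505  0.21494021] [-0.05230398  0.08972641  0.20703289] [-0.02739283  0.11472934  0.22224026] exp a=0 px [[246.26880031 198.42803996]]
side 71 245.8732394366197 174.32394366197184 [-0.04504699  0.0940266   0.21023764] [-0.05318178  0.08405187  0.18199977] [-0.03122518  0.1067945   0.21938504] exp a=0 px [[245.62412503 173.21729008]]
```

```bash
python3 -c "
from chk import *
for n in('side','top'):
    im,d=load(n,'3');P=(cloud(n,d)-o)@R;r=im.astype(int)
    f=(abs(P[...,1]-.099)<.006)&(P[...,2]>.09)&(P[...,2]<.2)&(abs(P[...,0]+.036)<.04)&(abs(r[...,0]-r[...,2])<25)
    q=P[f]*1000; q=q[np.argsort(q[:,2])]
    print(n); print(q.round(0).tolist()); 
    if len(q)>5: print(np.polyfit(q[:,2],q[:,0],1))
"
```

```text
side
[[-40.0, 99.0, 94.0], [-39.0, 96.0, 95.0], [-39.0, 99.0, 98.0], [-40.0, 94.0, 100.0], [-38.0, 100.0, 100.0], [-39.0, 95.0, 103.0], [-38.0, 96.0, 106.0], [-40.0, 98.0, 106.0], [-37.0, 96.0, 109.0], [-42.0, 96.0, 112.0], [-40.0, 98.0, 113.0], [-39.0, 94.0, 115.0], [-39.0, 98.0, 117.0], [-40.0, 93.0, 120.0], [-38.0, 99.0, 120.0], [-37.0, 104.0, 121.0], [-40.0, 93.0, 123.0], [-39.0, 98.0, 124.0], [-39.0, 94.0, 126.0], [-38.0, 98.0, 128.0], [-41.0, 100.0, 128.0], [-39.0, 98.0, 132.0], [-37.0, 95.0, 132.0], [-43.0, 99.0, 134.0], [-39.0, 102.0, 134.0], [-38.0, 94.0, 137.0], [-40.0, 96.0, 137.0], [-38.0, 98.0, 139.0], [-40.0, 100.0, 139.0], [2.0, 105.0, 142.0], [-40.0, 97.0, 144.0], [-44.0, 97.0, 146.0], [-38.0, 94.0, 148.0], [-42.0, 99.0, 148.0], [-41.0, 96.0, 149.0], [-38.0, 97.0, 151.0], [-37.0, 95.0, 151.0], [-43.0, 98.0, 153.0], [-38.0, 94.0, 156.0], [-40.0, 95.0, 156.0], [-43.0, 97.0, 157.0], [-38.0, 97.0, 158.0], [-37.0, 94.0, 159.0], [-43.0, 97.0, 161.0], [-36.0, 95.0, 161.0], [-41.0, 99.0, 163.0], [-34.0, 96.0, 164.0], [-41.0, 95.0, 164.0], [-43.0, 101.0, 166.0], [-42.0, 98.0, 167.0], [-41.0, 94.0, 168.0], [-39.0, 96.0, 170.0], [-39.0, 103.0, 171.0], [-42.0, 97.0, 171.0], [-40.0, 95.0, 175.0], [-43.0, 97.0, 175.0], [-38.0, 96.0, 177.0], [-42.0, 97.0, 178.0], [-40.0, 99.0, 180.0], [-40.0, 102.0, 183.0], [-41.0, 97.0, 185.0], [-42.0, 101.0, 188.0], [-42.0, 96.0, 190.0], [-50.0, 94.0, 198.0]]
[ -0.03454309 -34.3058567 ]
top
[]
```

The rod's fitted slope is about −0.03, so the lever is in the notch. Now the approach to the handle.

Call:
send_rows --pt "-0.01 -0.15 0.8 0 0 0 60" --pt "-0.01 -0.15 1.6 0 0.03 0 60" --pt "-0.01 -0.15 2.0 0 0.03 0 60" --pt "-0.01 -0.15 2.0 0 0.03 0 60"

```text
time_s: 6.3
position: [0.6102, -0.0357, 0.1998]
tool_rot: [[-0.76, -0.164, 0.629], [-0.126, 0.986, 0.106], [-0.638, 0.001, -0.77]]
ft_force: [0.0, 0.3, -0.1]
grip_width: 0.0597
```

```bash
python3 -c "
from chk import *
g=W(np.array([0,0,.11])+.0735*D); rt=toolrot(40); z=rt[:,2]
show([('at',g+z*.019,rt)])
for n,(x0,y0,x1,y1) in {'side':(195,120,310,240),'top':(210,130,310,250)}.items():
    im,d=grab(n,'4'); cv2.imwrite(f'pics/{n}_4z.png',cv2.resize(im[y0:y1,x0:x1,::-1],None,fx=5,fy=5,interpolation=cv2.INTER_CUBIC))
"
```

```text
6.3 [ 0.6102 -0.0357  0.1998] F [ 0.   0.3 -0.1] w 0.0597 q [ -23.   18.   98.   36.   35. -147.]
at -> [-0.019 -0.036  1.498  0.016 -0.048  0.004]
```

View pics/side_4z.png

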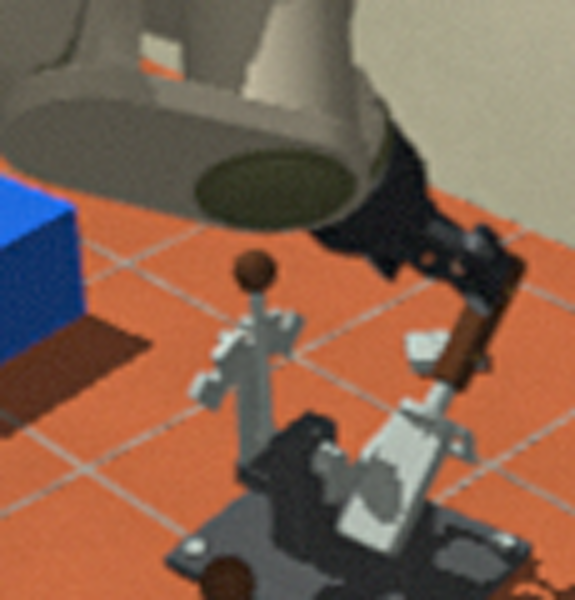

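View pics/top_4z.png

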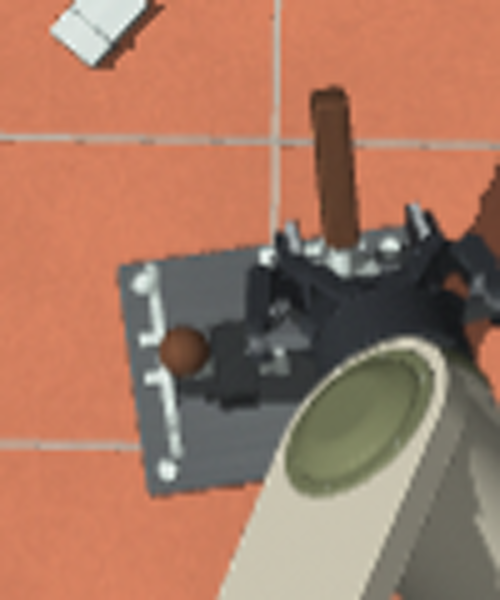

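```bash
python3 -c "
from chk import *
k=W([-.037,.102,.205]); dl=np.array(toolrot(40))[:,2]*.075; print('shift',dl.round(3))
for n in('side','top'):
    im,d=load(n,'4');P=cloud(n,d)
    f=np.isfinite(P[...,2])&(P[...,2]>.225)&(P[...,0]>.2)&(P[...,1]<.25)
    Q=P[f]; D0=np.linalg.norm(Q-k,axis=1); D1=np.linalg.norm(Q+dl-k,axis=1)
    i=D0.argmin();j=D1.argmin(); print(n,f.sum(),D0[i],Q[i],'|',D1[j],Q[j])
    near=Q[np.linalg.norm((Q+dl-k)[:,:2],axis=1)<.05]; print(' min z above knob after', (near[:,2].min()+dl[2]) if len(near) else None, len(near))
    v,u=np.where(f); print(np.array([u[j],v[j]]) )
"
```

```text
shift [ 0.048  0.008 -0.057]
side 23918 0.0748350960358139 [ 0.57057838 -0.01001596  0.22529038] | 0.09740309402683647 [ 0.49301771 -0.04891184  0.2832442 ]
 min z above knob after None 0
[258 168]
top 18139 0.06335806911085004 [0.55672404 0.0077186  0.24378423] | 0.04362483144414296 [0.52162848 0.01823571 0.27358652]
 min z above knob after 0.21613318969641507 58
[260 202]
```

```bash
python3 -c "
from chk import *
k=W([-.037,.102,.205]);print(k)
im,d=load('side','4');P=cloud('side',d)
for u,v in ((250,158),(236,160),(264,160),(250,163),(250,150),(215,150),(225,161)): print('side',u,v,P[v,u].round(3))
im,d=load('top','4');P=cloud('top',d)
for u,v in ((284,214),(284,205),(270,225),(262,235),(258,245)): print('top',u,v,P[v,u].round(3))
"
```

```text
[0.53761904 0.05403303 0.205     ]
side 250 158 [ 0.404 -0.116  0.374]
side 236 160 [ 0.39  -0.082  0.361]
side 264 160 [ 0.444 -0.122  0.355]
side 250 163 [ 0.413 -0.106  0.353]
side 250 150 [ 0.401 -0.121  0.398]
side 215 150 [ 0.341 -0.068  0.401]
side 225 161 [ 0.375 -0.059  0.356]
top 284 214 [ 0.477 -0.029  0.455]
top 284 205 [ 0.497 -0.03   0.435]
top 270 225 [ 0.455 -0.001  0.427]
top 262 235 [0.434 0.016 0.428]
top 258 245 [0.412 0.024 0.441]
```

Call:
send_rows --pt "-0.02 -0.03 0.6 0 -0.04 0 60" --pt "-0.02 -0.03 1.1 0 -0.04 0 60" --pt "-0.02 -0.03 1.5 0 -0.04 0 60" --pt "-0.02 -0.03 1.5 0 -0.04 0 60"

```text
time_s: 6.9
position: [0.658, -0.0302, 0.1438]
tool_rot: [[-0.755, -0.163, 0.635], [-0.124, 0.987, 0.105], [-0.644, 0.0, -0.765]]
ft_force: [0.4, -0.3, -0.3]
grip_width: 0.0602
```

```bash
python3 -c "
from chk import *
g=W(np.array([0,0,.11])+.0735*D); rt=toolrot(40); z=rt[:,2]
show([('at',g+z*.019,rt)])
for n,(x0,y0,x1,y1) in {'side':(195,120,310,240),'top':(210,130,310,250)}.items():
    im,d=grab(n,'5'); cv2.imwrite(f'pics/{n}_5z.png',cv2.resize(im[y0:y1,x0:x1,::-1],None,fx=5,fy=5,interpolation=cv2.INTER_CUBIC))
"
```

```text
6.9 [ 0.658  -0.0302  0.1438] F [ 0.4 -0.3 -0.3] w 0.0602 q [ -20.   26.   95.   41.   29. -151.]
at -> [0.008 0.013 0.021 0.004 0.008 0.001]
```

View pics/side_5z.png

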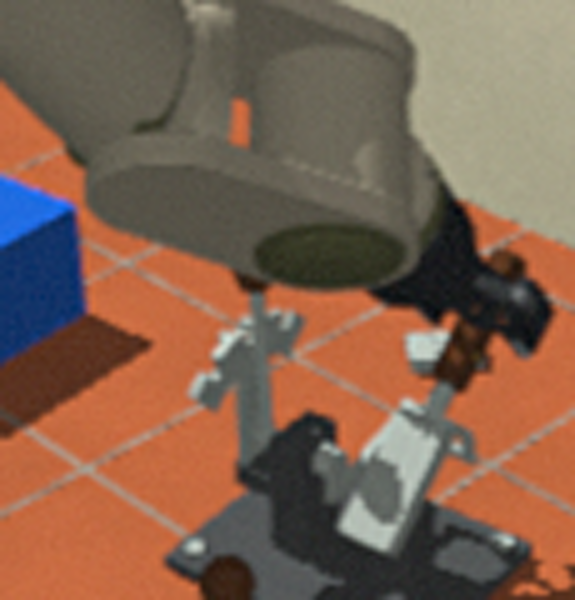

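View pics/top_5z.png

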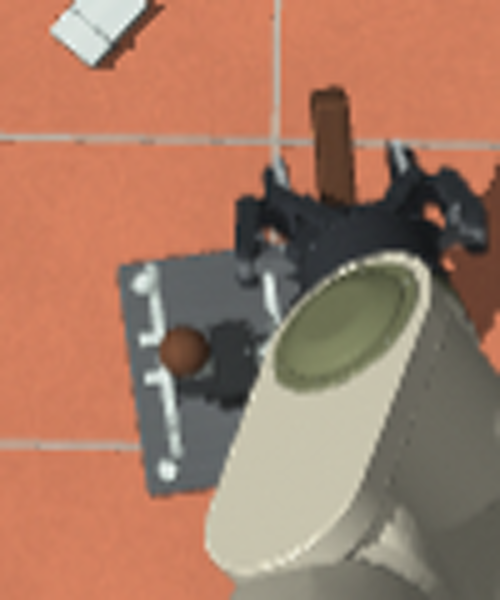

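The handle stands between the pads: in the top crop it is at (335,150), with pads at (280,170) and (400,155). I'll check that the joints have room for the draw, then grip.

```bash
cat > kin.py <<'E'
import numpy as np
from scipy.optimize import least_squares
from scipy.spatial.transform import Rotation as Ro
data=[([64.84,21.84,74.383,0,83.858,-12.334],[.12196,.53602,.23073]),
([28,7,90,0,83,-72],[.2978,.2897,.2616]),([-9,13,83,0,85,-109],[.4699,.042,.2614]),([-9,18,93,0,70,-108],[.4688,.045,.1655]),
([-7,23,80,0,77,-106],[.5397,.0542,.1878]),([-7,18,67,0,95,-106],[.5386,.0566,.3091]),([-28,6,99,33,46,-144],[.5441,-.0405,.2769]),
([-23,18,98,36,35,-147],[.6102,-.0357,.1998]),([-20,26,95,41,29,-151],[.658,-.0302,.1438])]
def fk(q,p):
    q=np.radians(q); d1,a1,a2,a3,b3,e,L=p
    R1=Ro.from_euler('z',q[0]).as_matrix()
    Ry=lambda a:Ro.from_euler('y',a).as_matrix()
    R2=R1@Ry(q[1]); R3=R2@Ry(q[2]) # local z = link dir
    Rz=lambda a:Ro.from_euler('z',a).as_matrix()
    R5=R3@Rz(q[3])@Ry(q[4]); R6=R5@Rz(q[5])
    x=np.array([0,0,d1])+R1@[a1,e,0]+R2@[0,0,a2]+R3@[b3,0,a3]+R6@[0,0,L]
    return x,R6
def fit():
    f=lambda p:np.concatenate([(fk(q,p)[0]-x)*(20 if q[1]%1 else 1) for q,x in data])
    return least_squares(f,[.2,0,.4,.4,0,.1,.25])
if __name__=='__main__':
    s=fit();print(s.x.round(3),np.abs(s.fun).max())
    print(fk(data[0][0],s.x)[1].round(2),fk(data[-1][0],s.x)[1].round(2))
    for q,x in data: print((fk(q,s.x)[0]-x).round(4))
E
python3 kin.py
```

```text
[0.121 0.005 0.539 0.344 0.099 0.118 0.256] 0.004842168659328905
[[-0.22 -0.98 -0.  ]
 [-0.98  0.22 -0.  ]
 [ 0.    0.   -1.  ]] [[ 0.17 -0.75  0.64]
 [-0.99 -0.13  0.11]
 [ 0.   -0.65 -0.76]]
[-0.  0.  0.]
[ 0.0008  0.0021 -0.0007]
[-0.003   0.003  -0.0044]
[-0.0025  0.0001 -0.0025]
[-0.0001 -0.0021  0.0006]
[-0.0047 -0.0038  0.0011]
[-0.0003 -0.0022  0.0013]
[-0.002  -0.0012 -0.0038]
[0.0014 0.0018 0.0048]
```

Call:
send_rows --pt "0 0 0 0 0 0 10" --pt "0 0 0 0 0 0 10" --pt "0 0 0 0 0 0 10" --pt "0 0 0 0 0 0 10" --pt "0 0 0 0 0 0 10" --grip_force 70

```text
time_s: 7.62
position: [0.6578, -0.0299, 0.1442]
tool_rot: [[-0.755, -0.162, 0.636], [-0.123, 0.987, 0.105], [-0.644, 0.001, -0.765]]
ft_force: [-4.0, 3.8, 5.9]
grip_width: 0.0191
```

```bash
cat > ik.py <<'E'
from chk import *
from kin import *
p=fit().x
Rz90=Ro.from_euler('z',90).as_matrix()
def ik(pos,rot,q0):
    def f(q):
        x,Rr=fk(q,p); 
        return np.r_[(x-pos)*10,Ro.from_matrix(rot.T@(Rr@C90)).as_rotvec()]
    return least_squares(f,q0,x_scale=30).x
C90=fk(data[0][0],p)[1].T@np.array([[-.975,.222,0],[.222,.975,0],[0,0,-1.]])
E
python3 -c "
from ik import *
show([])
s=status.observe();q=s['q']; x0,R0=fk(q,p); x0=s['position']; T=np.array(s['tool_rot'])
d=R@D
for t in (0,.03,.06,.09,.12):
    q=ik(x0+d*t,toolrot(40),q); print(t,q.round(0),(fk(q,p)[0]-x0-d*t).round(4))
xx=x0+d*.1
for t,dz in ((40,.0),(30,.05),(20,.1),(10,.13),(0,.15)):
    q=ik(xx+[-.05*(40-t)/40,0,dz],toolrot(t),q); print('lvl',t,q.round(0))
print('draw 100mm in tool units',T.T@(d*.1)/.05)
"
```

```text
7.62 [ 0.6578 -0.0299  0.1442] F [-4.   3.8  5.9] w 0.0191 q [ -20.   26.   95.   41.   29. -151.]
0 [ -20.   26.   95.   41.   28. -151.] [-0.  0. -0.]
0.03 [ -19.   27.   91.   35.   31. -144.] [-0. -0.  0.]
0.06 [ -18.   27.   86.   31.   35. -137.] [-0. -0.  0.]
0.09 [ -17.   28.   80.   27.   38. -132.] [-0. -0.  0.]
0.12 [ -16.   29.   75.   24.   42. -128.] [-0. -0.  0.]
lvl 40 [ -16.   28.   78.   26.   39. -131.]
lvl 30 [ -15.   27.   67.   14.   59. -119.]
lvl 20 [ -14.   28.   54.    8.   80. -113.]
lvl 10 [ -13.   31.   42.    4.   98. -111.]
lvl 0 [ -11.   36.   30.   -0.  115. -111.]
draw 100mm in tool units [-1.99999481e+00  1.50474240e-03  4.30244921e-03]
```

Call:
send_rows --pt "-0.1 0 0 0 0 0 10" --pt "-0.2 0 0 0 0 0 10" --pt "-0.3 0 0 0 0 0 10"

```text
time_s: 8.0
position: [0.6587, -0.0284, 0.1432]
tool_rot: [[-0.772, -0.165, 0.614], [-0.125, 0.986, 0.108], [-0.623, 0.007, -0.782]]
ft_force: [-72.8, -26.9, -10.3]
grip_width: 0.0187
```

```bash
python3 -c "
from chk import *
show([])
im,d=grab('side','6'); cv2.imwrite('pics/side_6z.png',cv2.resize(im[120:240,195:310,::-1],None,fx=5,fy=5,interpolation=cv2.INTER_CUBIC))
"
```

```text
8.0 [ 0.6587 -0.0284  0.1432] F [-72.8 -26.9 -10.3] w 0.0187 q [ -20.   26.   94.   38.   31. -147.]
```

View pics/side_6z.png

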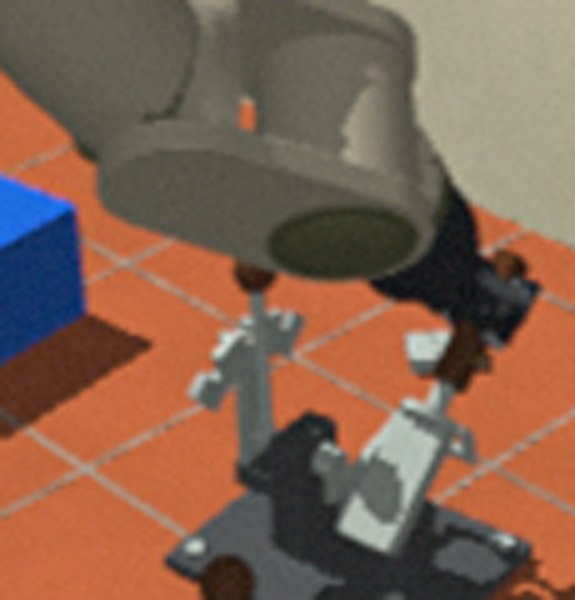

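Pulling gives 73 N with almost no motion, so the fork is still blocked. I relax the pull and look for the cause.

Call:
send_rows --pt "0.2 0 0 0 0 0 10" --pt "0.3 0 0 0 0 0 10"

```text
time_s: 8.3
position: [0.6577, -0.0298, 0.1442]
tool_rot: [[-0.755, -0.161, 0.636], [-0.121, 0.987, 0.106], [-0.645, 0.003, -0.764]]
ft_force: [6.2, 11.2, 13.0]
grip_width: 0.0192
```

```bash
python3 -c "
from chk import *
show([])
a,_=load('side','0');b,_=load('side','3')
c=np.hstack([a[185:235,250:305],b[185:235,250:305]])
cv2.imwrite('pics/cmp_side.png',cv2.resize(c[...,::-1],None,fx=7,fy=7,interpolation=cv2.INTER_CUBIC))
a,_=load('top','0');b,_=load('top','3')
c=np.hstack([a[165:220,240:295],b[165:220,240:295]])
cv2.imwrite('pics/cmp_top.png',cv2.resize(c[...,::-1],None,fx=7,fy=7,interpolation=cv2.INTER_CUBIC))
"
```

```text
8.3 [ 0.6577 -0.0298  0.1442] F [ 6.2 11.2 13. ] w 0.0192 q [ -20.   26.   95.   42.   29. -151.]
```

View pics/cmp_side.png

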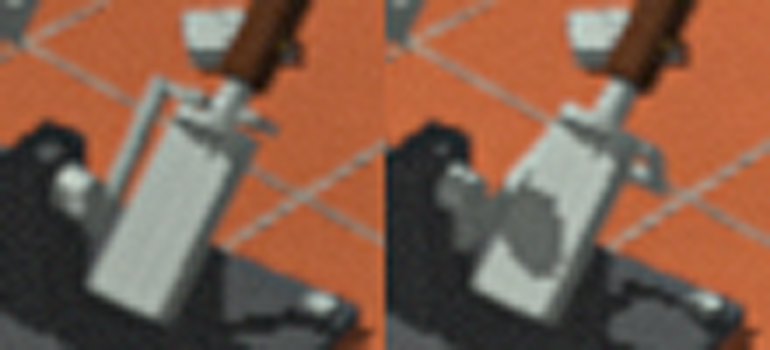

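View pics/cmp_top.png

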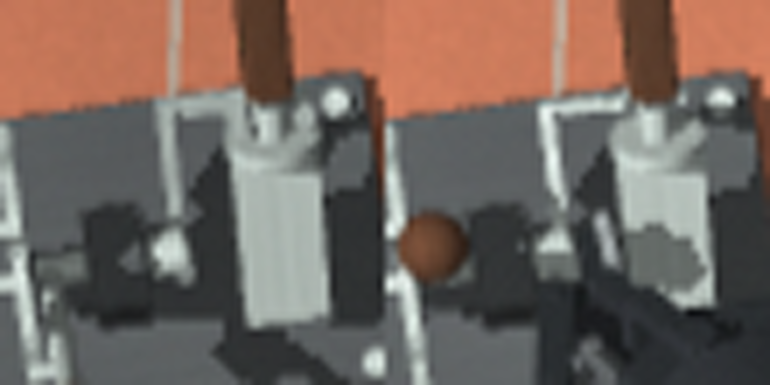

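```bash
python3 -c "
from chk import *
for tag in('0','3'):
  for n in('top','side'):
    im,d=load(n,tag);P=((cloud(n,d)-o)@R)*1000;r=im.astype(int)
    f=(P[...,2]>60)&(P[...,2]<150)&(P[...,0]>-30)&(P[...,0]<60)&(P[...,1]>-50)&(P[...,1]<80)&(abs(r[...,0]-r[...,2])<30)
    # outside the tube |y|<18 & beyond mouth
    q=P[f]; v,u=np.where(f); dd=(q-[0,0,110])@D; nn=(q-[0,0,110])@np.array([-D[2],0,D[0]])
    k=(dd>-4)|(q[:,1]>25)
    print(tag,n); print([tuple(int(round(t)) for t in (*q[i],dd[i],nn[i])) for i in np.where(k)[0]])
"
```

```text
0 top
[(21, -6, 145, 39, 13), (20, -7, 137, 32, 8), (23, -12, 112, 19, -13), (23, -15, 108, 17, -17), (27, 23, 104, 17, -22), (25, 21, 113, 21, -13), (25, 18, 112, 20, -14), (24, 15, 111, 19, -15), (23, 12, 113, 20, -13), (16, -6, 138, 31, 11), (20, -11, 114, 18, -10), (19, -14, 115, 18, -9), (26, 44, 110, 20, -16), (26, 41, 107, 18, -19), (26, 38, 106, 17, -20), (24, 36, 111, 19, -15), (24, 33, 110, 18, -16), (24, 30, 108, 17, -17), (23, 27, 111, 18, -14), (23, 24, 111, 18, -13), (22, 21, 111, 18, -14), (22, 18, 110, 17, -14), (21, 15, 112, 17, -12), (21, 13, 113, 18, -11), (16, 12, 139, 31, 12), (16, 9, 138, 30, 11), (15, 3, 136, 28, 10), (15, 0, 133, 26, 8), (14, -3, 136, 28, 11), (18, -8, 112, 15, -10), (17, -11, 116, 17, -6), (17, -14, 114, 15, -8), (23, 48, 111, 18, -14), (22, 45, 113, 19, -12), (22, 42, 110, 17, -15), (22, 39, 108, 16, -16), (22, 36, 110, 17, -14), (21, 33, 111, 17, -13), (21, 30, 110, 16, -13), (20, 27, 111, 16, -13), (20, 24, 110, 15, -12), (19, 22, 111, 16, -11), (18, 19, 113, 16, -9), (17, 16, 120, 19, -3), (17, 13, 116, 17, -6), (17, 10, 112, 14, -10), (1
[... 16164 characters left out ...]
, 76, -2, -43), (23, -16, 80, -1, -38), (24, -19, 82, 0, -37), (-6, 45, 69, -31, -28), (-8, 39, 72, -31, -24), (0, 41, 67, -28, -33), (30, -8, 69, -3, -51), (26, -15, 74, -3, -44), (25, -19, 77, -2, -41), (-14, 43, 71, -36, -21), (-11, 41, 69, -35, -24), (-10, 38, 69, -33, -25), (-3, 39, 65, -31, -32), (-28, 41, 76, -44, -8), (-18, 44, 68, -41, -21), (-17, 41, 69, -39, -21), (-15, 39, 68, -38, -23), (-9, 39, 65, -36, -29), (-29, 40, 73, -46, -10), (-22, 42, 68, -44, -19), (-23, 37, 71, -43, -15), (-18, 37, 67, -41, -22), (-9, 39, 61, -38, -32), (-25, 39, 67, -47, -16), (-19, 39, 63, -45, -24), (-14, 39, 60, -43, -29), (-28, 37, 65, -50, -17), (-28, 41, 60, -54, -20), (-27, 38, 60, -52, -21)]
```

Call:
send_rows --pt "-0.06 0 0 0 0 0 10" --pt "-0.06 0 0 0 0 0 10"

```text
time_s: 8.55
position: [0.6579, -0.0293, 0.1439]
tool_rot: [[-0.758, -0.163, 0.631], [-0.124, 0.987, 0.107], [-0.64, 0.003, -0.768]]
ft_force: [-15.2, 0.2, 3.0]
grip_width: 0.0193
```

```bash
cat > ft.py <<'E'
from chk import *
def ft(x0=None):
    s=status.observe(); T=np.array(s['tool_rot']); print(round(s['time_s'],2),'pos keeper mm',((s['position']-o)@R*1000).round(1),'F tool',(T.T@s['ft_force']).round(1),'M tool',(T.T@s['wrist_torque']).round(2),'w',round(s['grip_width']*1000,1)); 
    dT=toolrot(40).T@T; print('  rot err deg',np.degrees(Ro.from_matrix(dT).as_rotvec()).round(2))
E
python3 -c "
from ft import *
ft()"
```

```text
8.55 pos keeper mm [ 68.2   0.3 143.9] F tool [  9.6   2.7 -11.9] M tool [-0.2   1.81  0.53] w 19.3
  rot err deg [-0.15  0.2   0.07]
```

Call:
send_rows --pt "-0.06 -0.01 -0.05 0 0 0 10" --pt "-0.06 -0.01 -0.05 0 0 0 10"

```text
time_s: 8.8
position: [0.6605, -0.0302, 0.1483]
tool_rot: [[-0.756, -0.163, 0.634], [-0.124, 0.987, 0.105], [-0.642, 0.001, -0.766]]
ft_force: [0.1, 1.8, -7.3]
grip_width: 0.0187
```

```bash
python3 -c "
from ft import *
ft()
import itertools
for n,(x0,y0,x1,y1) in {'side':(215,160,310,240),'top':(225,140,310,230)}.items():
    im,d=grab(n,'7'); cv2.imwrite(f'pics/{n}_7z.png',cv2.resize(im[y0:y1,x0:x1,::-1],None,fx=6,fy=6,interpolation=cv2.INTER_CUBIC))
"
```

```text
8.8 pos keeper mm [ 70.5  -1.  148.3] F tool [4.4 1.7 5.8] M tool [-0.23  0.46  0.14] w 18.7
  rot err deg [-0.05  0.03  0.03]
```

View pics/side_7z.png

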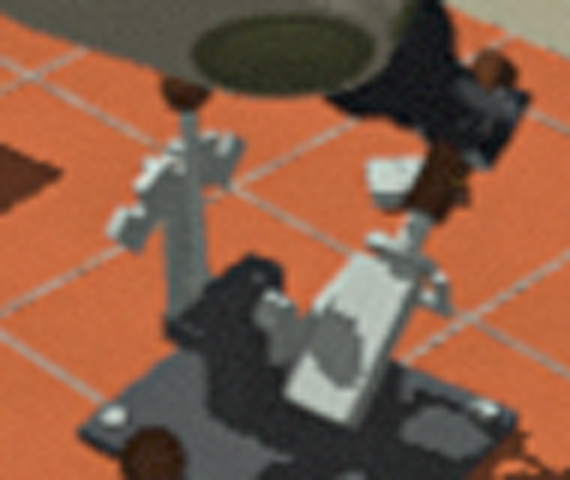

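View pics/top_7z.png

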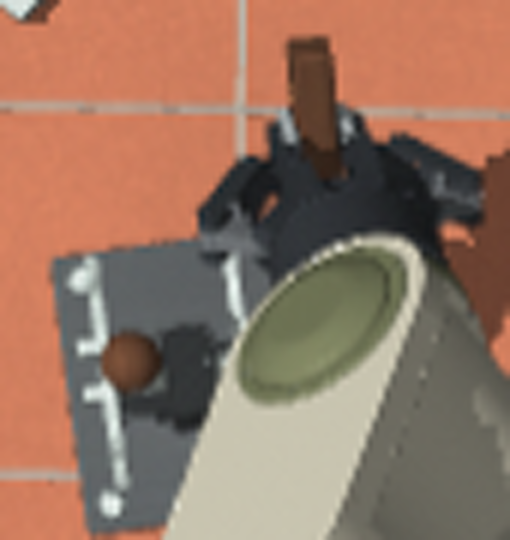

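The fork was only wedged. With the downward press removed it slid about 5 mm, and the guard in the side crop at (395,245) has left the mouth. I continue in small steps and keep the side force low.

Call:
send_rows --pt "-0.08 0 0 0 0 0 10" --pt "-0.16 0 0 0 0 0 10" --pt "-0.2 0 0 0 0 0 10"

```text
time_s: 9.28
position: [0.6687, -0.029, 0.1558]
tool_rot: [[-0.755, -0.162, 0.635], [-0.124, 0.987, 0.105], [-0.644, 0.0, -0.765]]
ft_force: [-0.3, 2.0, -7.3]
grip_width: 0.0192
```

```bash
python3 -c "
from ft import *
ft()"
```

```text
9.28 pos keeper mm [ 78.8  -1.2 155.8] F tool [4.7 2.  5.6] M tool [-0.34  0.5   0.19] w 19.2
  rot err deg [-0.01 -0.07  0.01]
```

Sliding freely, with only 7 N at the wrist. I continue the draw.

Call:
send_rows --pt "-0.12 0 0 0 0 0 10" --pt "-0.24 0 0.01 0 0 0 10" --pt "-0.36 0 0.01 0 0 0 10" --pt "-0.48 0 0.01 0 0 0 10" --pt "-0.6 0 0.01 0 0 0 10"

```text
time_s: 9.9
position: [0.6919, -0.0254, 0.1751]
tool_rot: [[-0.755, -0.162, 0.636], [-0.124, 0.987, 0.104], [-0.644, -0.0, -0.765]]
ft_force: [-0.1, 1.5, -7.1]
grip_width: 0.0188
```

```bash
python3 -c "
from ft import *
ft()"
```

```text
9.9 pos keeper mm [102.3  -1.4 175.1] F tool [4.4 1.5 5.5] M tool [-0.27  0.53  0.22] w 18.8
  rot err deg [ 0.02 -0.1   0.01]
```

Call:
send_rows --pt "-0.2 0 0 0 0 0 10" --pt "-0.4 0 0 0 0 0 10" --pt "-0.7 0 0 0 0 0 10" --pt "-1.0 0 0 0 0 0 10" --pt "-1.3 0 0 0 0 0 10"

```text
time_s: 10.52
position: [0.7419, -0.0177, 0.2186]
tool_rot: [[-0.753, -0.162, 0.638], [-0.125, 0.987, 0.103], [-0.646, -0.002, -0.763]]
ft_force: [-0.5, -0.5, -1.7]
grip_width: 0.0185
```

```bash
python3 -c "
from ft import *
ft()
T=np.array(status.observe()['tool_rot']); print('up in tool',(T.T@[0,0,1]).round(3))
for n,(x0,y0,x1,y1) in {'side':(215,130,330,240),'top':(225,100,325,220)}.items():
    im,d=grab(n,'8'); cv2.imwrite(f'pics/{n}_8z.png',cv2.resize(im[y0:y1,x0:x1,::-1],None,fx=5,fy=5,interpolation=cv2.INTER_CUBIC))
"
```

```text
10.53 pos keeper mm [152.9  -2.  218.6] F tool [ 1.5 -0.4  0.9] M tool [ 0.02  0.45 -0.04] w 18.5
  rot err deg [ 0.12 -0.24 -0.05]
up in tool [-0.646 -0.002 -0.763]
```

View pics/side_8z.png

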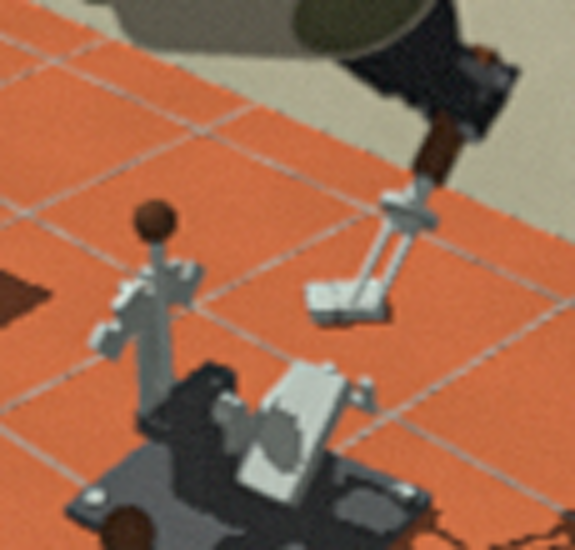

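View pics/top_8z.png

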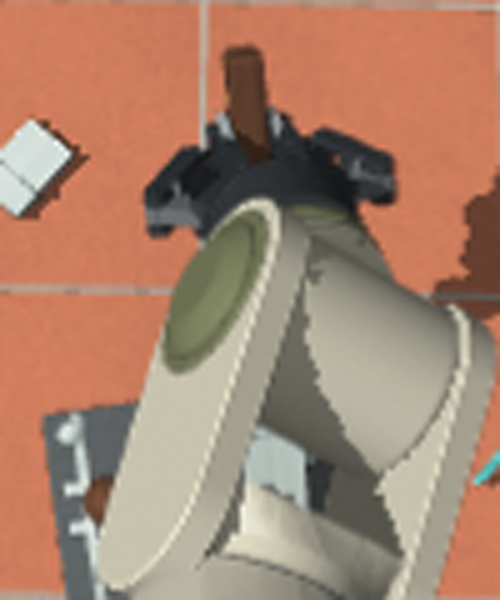

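```bash
python3 -c "
from ik import *
rt=toolrot(0); x1=W([.11,-.002,.33]); 
show([('fin',x1,rt),('mid',W([.14,-.002,.29]),toolrot(25))])
s=status.observe();q=s['q'];x0=s['position']
for f in np.linspace(0,1,6):
    q=ik(x0+(x1-x0)*f,toolrot(40*(1-f)),q);print(q.round(0))
"
```

```text
10.62 [ 0.7424 -0.0177  0.2193] F [-0.4 -0.2 -1.9] w 0.0186 q [ -16.   28.   76.   25.   41. -130.]
fin -> [-7.730e-01 -6.000e-03 -2.249e+00 -2.000e-02  5.045e+00  5.000e-03]
mid -> [-0.712 -0.004 -1.251 -0.018  1.92   0.009]
[ -16.   28.   76.   25.   41. -129.]
[ -15.   28.   69.   16.   55. -120.]
[ -14.   29.   60.   10.   69. -115.]
[ -13.   31.   51.    6.   83. -113.]
[ -12.   34.   42.    3.   97. -111.]
[ -12.   38.   31.   -0.  112. -111.]
```

Clear of the sheath. Now I raise and level the fork gradually.

Call:
send_rows --pt "-0.2 0 -0.4 0 0.5 0 10" --pt "-0.35 0 -0.8 0 1.2 0 10" --pt "-0.5 0 -1.2 0 1.9 0 10" --pt "-0.6 0 -1.5 0 2.6 0 10" --pt "-0.7 0 -1.8 0 3.3 0 10"

```text
time_s: 11.25
position: [0.7096, -0.0226, 0.3093]
tool_rot: [[-0.959, -0.162, 0.232], [-0.158, 0.987, 0.037], [-0.235, -0.001, -0.972]]
ft_force: [0.6, -0.3, -2.9]
grip_width: 0.0189
```

```bash
python3 -c "
from ft import *
show([('fin',W([.11,-.002,.33]),toolrot(0))]);ft()"
```

```text
11.25 [ 0.7096 -0.0226  0.3093] F [ 0.6 -0.3 -2.9] w 0.0189 q [ -13.   31.   48.    5.   89. -112.]
fin -> [ 0.101 -0.009 -0.45  -0.007  1.701 -0.003]
11.25 pos keeper mm [120.2  -1.6 309.3] F tool [ 0.2 -0.4  3. ] M tool [ 0.01  0.06 -0.05] w 18.9
  rot err deg [ 0.06 26.39  0.  ]
```

Call:
send_rows --pt "0.03 0 -0.15 0 0.5 0 10" --pt "0.06 0 -0.3 0 1.1 0 10" --pt "0.1 0 -0.45 0 1.7 0 10" --pt "0.1 0 -0.45 0 1.7 0 10"

```text
time_s: 11.75
position: [0.7007, -0.0241, 0.3284]
tool_rot: [[-0.987, -0.163, 0.004], [-0.163, 0.987, 0.0], [-0.004, -0.0, -1.0]]
ft_force: [0.3, 0.3, -2.0]
grip_width: 0.0186
```

```bash
python3 -c "
from ft import *
show([('fin',W([.11,-.002,.33]),toolrot(0))]);ft()
for n,(x0,y0,x1,y1) in {'side':(200,90,340,240),'top':(215,90,335,240)}.items():
    im,d=grab(n,'9'); cv2.imwrite(f'pics/{n}_9z.png',cv2.resize(im[y0:y1,x0:x1,::-1],None,fx=4,fy=4,interpolation=cv2.INTER_CUBIC))
    P=(cloud(n,d)-o)@R; r=im.astype(int)
    f=(P[...,2]>.25)&(r[...,0]<140)&(r[...,0]-r[...,2]>15)&(P[...,0]<.25)&(abs(P[...,1])<.03)
    q=P[f]; print(n,f.sum(), np.median(q,0).round(3), q.min(0).round(3),q.max(0).round(3))
    q=q[abs(q[:,2]-np.median(q[:,2]))<.02]
    if len(q)>10: print('elev deg',np.degrees(np.arctan(np.polyfit(q[:,0],q[:,2],1)[0])))
    f=(P[...,2]>.25)&(abs(P[...,1])<.025)&(P[...,0]<.05)&(P[...,2]<.36)
    q=P[f]; print('prongs',f.sum(), q[np.argsort(q[:,0])][::max(1,len(q)//15)].round(3).tolist())
"
```

```text
11.75 [ 0.7007 -0.0241  0.3284] F [ 0.3  0.3 -2. ] w 0.0186 q [ -12.   37.   32.    0.  111. -111.]
fin -> [ 0.024 -0.008 -0.032 -0.003  0.025  0.002]
11.75 pos keeper mm [111.2  -1.6 328.4] F tool [-0.4  0.3  2. ] M tool [-0.   -0.17  0.  ] w 18.6
  rot err deg [ 2.00e-02  3.98e+01 -2.00e-02]
side 1356 [-0.031  0.003  0.551] [-0.123 -0.03   0.327] [0.156 0.03  0.626]
elev deg -0.21989618418249943
prongs 176 [[-0.031, -0.015, 0.346], [-0.021, 0.001, 0.347], [-0.011, -0.015, 0.344], [0.0, 0.002, 0.347], [0.011, 0.003, 0.346], [0.022, -0.0, 0.346], [0.027, 0.0, 0.347], [0.033, -0.006, 0.346], [0.036, -0.005, 0.326], [0.037, 0.003, 0.351], [0.038, -0.017, 0.335], [0.038, -0.014, 0.327], [0.039, 0.015, 0.351], [0.039, -0.016, 0.343], [0.04, -0.005, 0.349], [0.041, -0.008, 0.325]]
top 315 [0.056 0.007 0.579] [-0.069 -0.03   0.334] [0.165 0.03  0.618]
elev deg 7.353011083996794
prongs 0 []
```

View pics/side_9z.png

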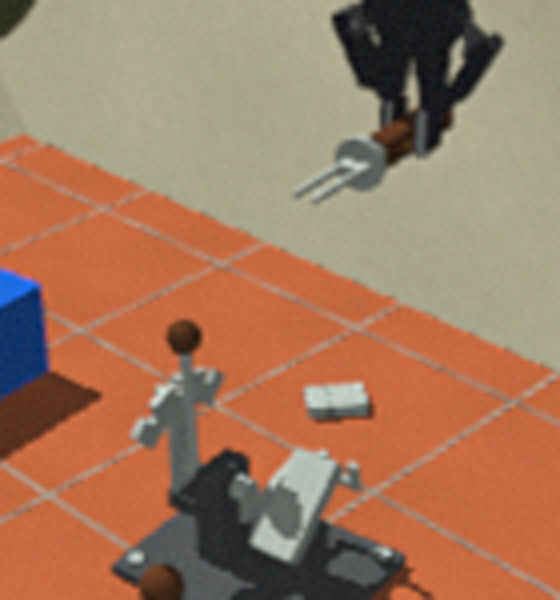

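View pics/top_9z.png

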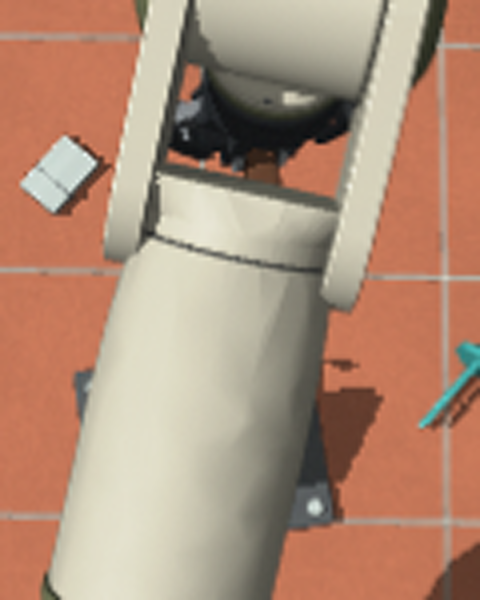

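Call:
send_rows --pt "0 0 0 0 0 0 10" --pt "0 0 0 0 0 0 10" --pt "0 0 0 0 0 0 10" --pt "0 0 0 0 0 0 10"

```text
time_s: 12.35
position: [0.6997, -0.024, 0.3286]
tool_rot: [[-0.987, -0.162, 0.002], [-0.162, 0.987, 0.0], [-0.002, 0.0, -1.0]]
ft_force: [-0.5, 0.1, -2.0]
grip_width: 0.0187
```

```bash
python3 -c "
from ft import *
ft()
im,d=grab('side','10'); P=(cloud('side',d)-o)@R
f=(P[...,2]>.3)&(abs(P[...,1])<.025)&(P[...,0]<.03)&(P[...,2]<.36); q=P[f]
print('prong elev',np.degrees(np.arctan(np.polyfit(q[:,0],q[:,2],1)[0])),q[:,2].mean(),q[:,0].min())
a,_=load('side','0'); df=np.abs(im.astype(int)-a).max(-1)
# static things: diff in boxes
for n,b in dict(grinder=(386,240,416,286),turq=(312,245,373,257),green=(169,203,184,245),tub=(141,146,216,203)).items(): print(n,(df[b[1]:b[3],b[0]:b[2]]>40).mean().round(3))
r=im.astype(int); y0,y1,x0,x1=165,182,235,258
f=np.zeros(d.shape,bool); f[y0:y1,x0:x1]=1; f&=(P[...,2]>.18)&(r[...,0]-r[...,2]>15)&(r[...,0]<150); v,u=np.where(f); print('knob px',u.mean(),v.mean())
cv2.imwrite('pics/side_10.png',im[...,::-1])
"
```

```text
12.35 pos keeper mm [110.3  -1.3 328.6] F tool [0.5 0.2 2. ] M tool [-0.05 -0.14 -0.01] w 18.7
  rot err deg [0.000e+00 3.991e+01 1.000e-02]
prong elev -0.9927979724307182 0.3455785388689437 -0.031095512549301384
grinder 0.308
turq 0.082
green 0.0
tub 0.0
knob px 245.7941176470588 174.3235294117647
```

View pics/side_10.png

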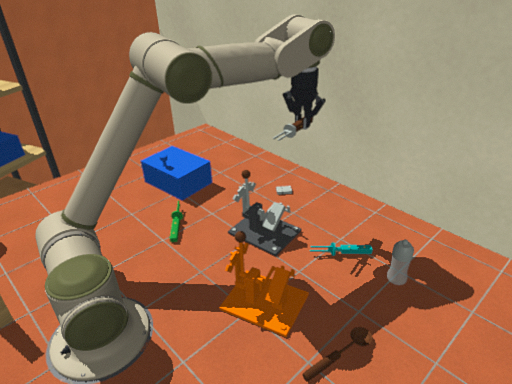

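The fork is level, the lever is upright with its knob at (246,174) as before, and the grinder (400,263) differs only by the arm's shadow. I hand in the job.

```bash
python3 -c "
from rig import env
print(env.close_job())"
```

```text
the job is handed in; nothing more can be done
None
```

The job is handed in. The lever is in the middle notch, and the arm holds the fork level by its handle, clear above the sheath. It took about 12.4 s of the 48 s.

- **Lever:** I gripped the steel keeper's knob, swung it upright between the studs and let go. I put the angle at about −0.03 rad from the fitted slope of the rod. The knob was still at the same pixel in the last side picture.
- **First pull:** it stuck, with about 78 N at the wrist and almost no motion. My estimate is that the tool was pressing down on the handle and wedging the prongs, because the catch measured clear of the guard. After I relaxed the pull and lifted about 2.5 mm, the fork slid out at about 7 N.
- **Fork at the end:** the handle is at about 0.347 m against 0.157 m at the start, so roughly 19 cm higher. The prongs read −1.0° from level, and the tool reads straight down to within about 0.1°. Grip opening held at 18.7 mm, and the last wrist force was about 2 N.
- **Other things on the ledge:** the tub and the green fork showed no change in the picture. The grinder and turquoise fork areas changed in brightness, which I took to be the arm's shadow. The lighter and spoon I judged by eye only.
- **Top camera:** its reading of the handle's tilt (7°) disagreed. The arm hid most of the handle and the sample was mixed with other pixels, so I did not use it.

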